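# Sort the hand stamps back onto their ink pads and lock the inspection stamp away

### The arm

A 6-joint arm with a two-finger parallel gripper is mounted at the origin on a cart in front of the work surface, level with it; the furniture and walls round the work are solid. World frame = base frame: x ahead of the robot, y to its left, z up, the work surface at z = 0. Lengths are in mm, angles in rad, forces in N, time in s.
With the tool pointing down it reaches from about 275 to 750 mm from the base axis. Payload 10.2 kg.
Tool frame: the origin (TCP) lies midway between the tips of the shut fingers; the grasp point (between the pads) lies 19 mm behind it; z points along the fingers, y is the line along which they close (so a half turn about z gives the same grasp; the last joint's range is limited). The gripper opens to 85 mm and grips with 20 to 120 N. Pads are 22 mm wide; open, the fingers measure 114 mm over their backs; the gripper's body (76 mm by 85 mm) begins 54 mm behind the grasp point. The pads swing forward as they close: fully open they stand 13 mm farther back than shut.
Start: joints at [0.91, 0.313, 1.498, -0, 1.331, -0.223], TCP at [222.586, 475.486, 231.294] pointing down, gripper open.
Joint ranges: [-2.94, 2.94], [-0.97, 2.17], [0.19, 2.56], [-1.23, 4.37], [0.02, 3.11], [-2.88, 2.88]. Speed limits (rad/s): [2.39, 2.39, 3.01, 3.14, 3.14, 3.14].

### API

Orientations are given as a rotation vector (axis times angle).
In Python, from bench import arm gives the robot as it stands.
- The arm moves only by the tool send_rows, never from a script. Its argument "targets" is one flat list of numbers, 7 for each row, row after row: the shift along the world's x, y, z scaled (see below), then the turn, a rotation vector about the world's x, y, z scaled (see below), then the closure, from 0 (fully open) to 1 (shut). A call has 1 to 20 rows; each row shifts and turns the commanded pose from where the row before left it; what a row does not reach is not made up. The controller multiplies each number of a shift by 50 mm and each number of a turn by 0.08 rad. A row lasts 1/8 s, in which the tool goes at most 62.5 mm and 10.7 degrees, less where a joint would pass 70% of its speed; a pose out of reach is approached as far as the arm can. A call with a number of a shift or a turn outside -1 to 1 is refused whole. A call with a gripper value outside its range is refused whole. The fingers move at their own pace and stop on an object; the grip force is fixed at half the most. Time passes only in rows, so rows that do not move let the fingers close. It gives the time, the measured TCP pose, the force, the opening and the grip force at its end, in the units of the state.
- arm.read_state(): the state, without advancing time (a new reading comes with each control period).
- arm.grab_frame(name): name is "scene" or "top"; returns the picture (480x640x3 uint8, red, green, blue); there is no depth.
- arm.get_calibration(name): a dict with "K" (3x3 intrinsics, pixels), "k1" (the pictures are not rectified: a ray, as slopes to the right and down, at radius r is drawn at 1 + k1 r^2 times it, then the intrinsics apply), "cam_to_world" (4x4, takes a point from camera to world coordinates). Camera axes: x right, y down, z forward; pixel columns grow to the right and rows downward; lengths in mm; the calibration is good to about 2 mm. A picture is of the moment at which its call begins. get_calibration takes no time and is no camera call.
- arm.close_job(): hands the job in; it is judged then, once.
The state is a dict: "clock": time; "joint_positions": joint angles; "dq": joint speeds; "effort": joint torques, N m; "tcp_pos": TCP position; "tcp_rot": TCP orientation; "force": force on the tool from outside, world axes, zero at the start; "wrist_torque": the same for the moment, N m; "gripper_width": finger opening in mm; "gripper_force": force on a finger pad.
Only numpy, scipy, OpenCV 4.12 (cv2) and the standard library are available. Lean on these libraries where they do the work, as an engineer would, in place of code of your own. Each camera call takes 0.05 s, during which the arm holds its last target. There are 200 camera calls.

### The job

The hand stamps have been put back on the wrong ink pads: stand every stamp in the middle of the pad of its own shape (round on round, square on square, oblong lying along the oblong pad), and stow the short six-sided inspection stamp upright in the drawer of the grey box, which springs open when the black button on top is pressed, then push the drawer fully shut so that it latches. The stamps are wet with ink, so never put one down on the bench: the piece of waste card is the only spare place to park one.

Things in the scene. Friction and masses are not known exactly. Their poses are not given: they have to be found in the camera images.
- stamp_round_mid (a point): Round hand stamp, 78 mm tall: round wooden mount 44 mm across and 19 mm high with a rubber face beneath, and on it an upright turned beech handle, 24 mm thick half-way up, 27 mm near the top, 20 mm at its foot. About 0.1 kg. At the start it stands on the oblong pad. The point is on its axis, half-way up, 39 mm above its underside; z is up.
- stamp_square_mid (a point): Square hand stamp, 78 mm tall: wooden mount 42 x 42 mm and 19 mm high, same handle, 24 mm thick half-way up. About 0.1 kg. At the start it stands on the round pad. The point is on its axis, half-way up, 39 mm above its underside; z is up. x and y run along the mount's sides.
- stamp_oblong_mid (a point): Oblong hand stamp, 78 mm tall: wooden mount 64 mm long (along its y) and 30 mm wide (along its x), 19 mm high, same handle, 24 mm thick half-way up. About 0.1 kg. At the start it stands on the square pad. The point is on its axis, half-way up, 39 mm above its underside; z is up.
- stamp_check_mid (a point): Inspection stamp, 50 mm tall: six-sided mount 36 mm across the flats (42 mm across the corners) and 12 mm high, short turned handle 24 mm thick from 17 to 36 mm above its underside. About 0.07 kg. At the start it stands on the waste card. The point is on its axis, half-way up, 25 mm above its underside; z is up.
- pad_round_top (a point): Round ink pad, fixed to the bench: a tin 87 mm across with dark felt 80 mm across. The point is the centre of the felt's top, 9 mm above the bench; the tin's rim stands 2 mm higher.
- pad_square_top (a point): Square ink pad, fixed: a tin 84 x 84 mm with dark felt 78 x 78 mm. The point is the centre of the felt's top, 9 mm above the bench; the rim stands 2 mm higher; x and y run along its sides.
- pad_oblong_top (a point): Oblong ink pad, fixed: a tin 106 mm long (along its y) and 66 mm wide (along its x), felt 100 x 60 mm. The point is the centre of the felt's top, 9 mm above the bench; the rim stands 2 mm higher.
- blotter_top (a point): Waste card for parking an inked stamp, fixed: a pile of brown card 90 mm (along its x) by 100 mm (along its y), 8 mm thick. The point is the centre of its top.
- catch (a point): Black push button, 23 mm wide, on top of a fixed grey metal box 135 mm deep (x), 130 wide (y), 96 high. Point: centre of the button's top, unpressed, 109 mm above the bench; x to the box's back, z up. Goes down 8 mm by spring (1.3 to 5 N), frees the drawer about 3 mm down. Shut, the drawer's front panel spans x = -30 to -22 mm from here (a lip at 70 to 74 mm height stands out 6 mm more), 7 to 93 mm above the bench.
- stamp_drawer (a joint): How far out the drawer is (m): 0 latched, 0.11 out. The button frees it and a spring drives it out along -x of the catch point in about 1 s and keeps it out. Floor 10 mm above the bench, 120 x 114 mm; side walls end at 39 mm. Put the stamp about x = 25 mm minus this value, y = 0 from the catch point. To shut, push the front panel to +x fully home (2 to 4 N, 6 to 10 N at the end); the catch then snaps in.
Things that resemble listed ones, but are neither listed nor needed, are in the scene too. Leave any blue look-alike of the part that bears stamp_square_mid alone.

How it is judged:
By the outcome, as a careful person would: the job done as asked, in the order asked, and still so for the second after the job is handed in, with the robot touching nothing.
It also fails if it takes over 120 s, if anything falls off the work surface, if the arm or the gripper's body presses on something with over 40 N, if the wrist force passes 120 N, or if a joint passes its speed limit or range.

## Working session

There is one attempt and no reset: what is moved stays moved. The work goes in short steps, Python scripts to look and compute and a tool call to move; the robot and the scene stay as the last step left them, time stands still between calls to the robot, and variables do not carry over. Pictures are saved under pics/ and viewed, at most 17 in all, crops included, and the job is handed in when it is done.

Besides the shell and the picture viewer there is one more tool, called after "Call:" by a JSON object that holds its "name" and its "arguments", one argument or row to a line. send_rows: Moves the arm, as the interface text tells. Shifts and turns lie within -1 to 1; 1 stands for 50 mm of shift or 0.08 rad of turn. Its arguments: {"type":"object","properties":{"targets":{"type":"array","items":{"type":"number"}}},"required":["targets"]}

```bash
mkdir -p pics; ls
cat > h.py <<'E'
import numpy as np, cv2
from bench import arm
def snap(n,f):
    im=arm.grab_frame(n); cv2.imwrite(f,im[:,:,::-1]); return im
def ray(n,uv):
    c=arm.get_calibration(n); K=np.array(c["K"]);T=np.array(c["cam_to_world"])
    x=np.linalg.inv(K)@[uv[0],uv[1],1]; d=x[:2].copy(); s=d.copy()
    for _ in range(20): s=d/(1+c["k1"]*(s@s))
    return T[:3,3],T[:3,:3]@np.array([s[0],s[1],1])
def px2w(n,uv,z):
    o,d=ray(n,uv); return (o+d*(z-o[2])/d[2])[:2]
def w2px(n,p):
    c=arm.get_calibration(n); K=np.array(c["K"]);T=np.array(c["cam_to_world"])
    q=T[:3,:3].T@(np.array(p,float)-T[:3,3]); s=q[:2]/q[2]; s=s*(1+c["k1"]*(s@s))
    return (K@[s[0],s[1],1])[:2]
E
python3 - <<'E'
from h import *
np.set_printoptions(precision=3,suppress=True)
snap("top","pics/t0.png");snap("scene","pics/s0.png")
print(arm.read_state())
for n in("top","scene"):print(arm.get_calibration(n))
E
```

```text
pics
{'clock': 0.1, 'joint_positions': array([ 0.91 ,  0.313,  1.498, -0.   ,  1.331, -0.223]), 'dq': array([ 0.001, -0.002,  0.   , -0.001, -0.002,  0.   ]), 'effort': array([  0.002, -41.29 , -26.014,  -0.   ,   0.003,  -0.   ]), 'tcp_pos': array([222.44 , 475.294, 230.777]), 'tcp_rot': array([-0.682, -3.066,  0.002]), 'force': array([ 0.9  , -0.066, -0.092]), 'wrist_torque': array([-0.013, -0.008,  0.05 ]), 'gripper_force': 0.0, 'gripper_width': 85.60514031499547}
{'K': array([[505.188,   0.   , 322.799],
       [  0.   , 505.188, 243.096],
       [  0.   ,   0.   ,   1.   ]]), 'k1': -0.04598048027911746, 'cam_to_world': array([[  -0.052,   -0.978,    0.201,  298.777],
       [  -0.999,    0.05 ,   -0.016,   23.245],
       [   0.006,   -0.202,   -0.979, 1174.644],
       [   0.   ,    0.   ,    0.   ,    1.   ]])}
{'K': array([[560.87 ,   0.   , 316.583],
       [  0.   , 560.87 , 239.207],
       [  0.   ,   0.   ,   1.   ]]), 'k1': -0.1364731689442327, 'cam_to_world': array([[   0.784,   -0.42 ,    0.456,   69.242],
       [  -0.62 ,   -0.526,    0.582, -544.799],
       [  -0.004,   -0.739,   -0.673,  722.326],
       [   0.   ,    0.   ,    0.   ,    1.   ]])}
```

View pics/t0.png

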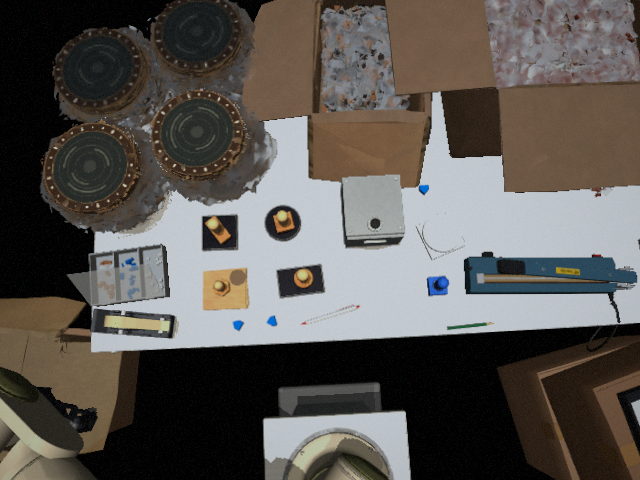

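View pics/s0.png

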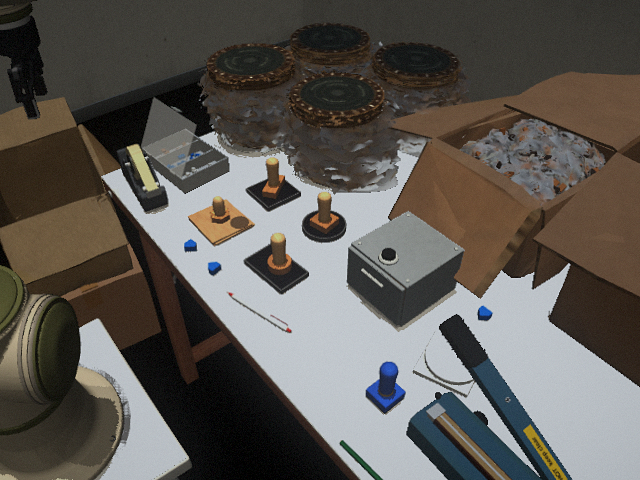

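The top view shows the oblong stamp on the square pad (220,231), the square stamp on the round pad (283,222), the round stamp on the oblong pad (302,280) and the check stamp on the card (221,287). The grey box has its button at (375,224). The blue square look-alike at (438,285) is to be left alone. The square stamp that fits is the wooden one at (283,222). I'll confirm these in enlarged crops.

Run:
```python
import cv2
a=cv2.imread("pics/t0.png")[165:320,192:412]; cv2.imwrite("pics/t0c.png",cv2.resize(a,None,fx=3.6,fy=3.6,interpolation=cv2.INTER_CUBIC))
a=cv2.imread("pics/s0.png")[145:325,180:470]; cv2.imwrite("pics/s0c.png",cv2.resize(a,None,fx=2.7,fy=2.7,interpolation=cv2.INTER_CUBIC))
```

```text
(no output)
```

View pics/t0c.png

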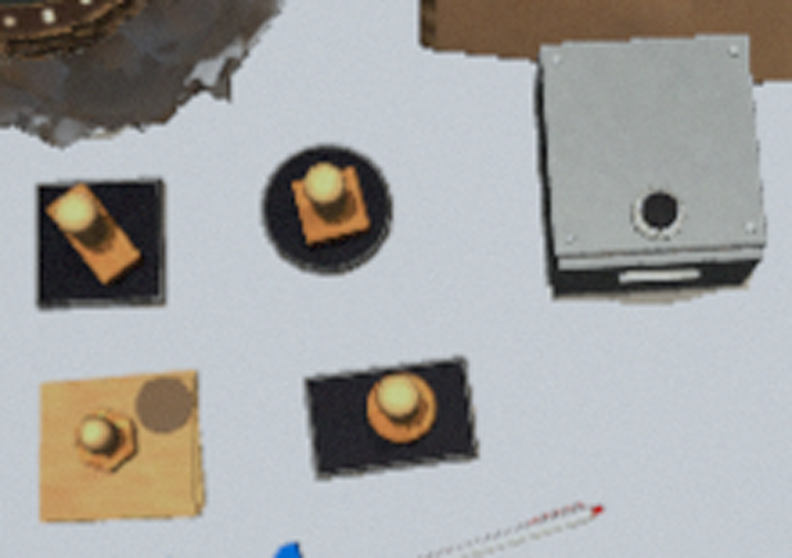

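View pics/s0c.png

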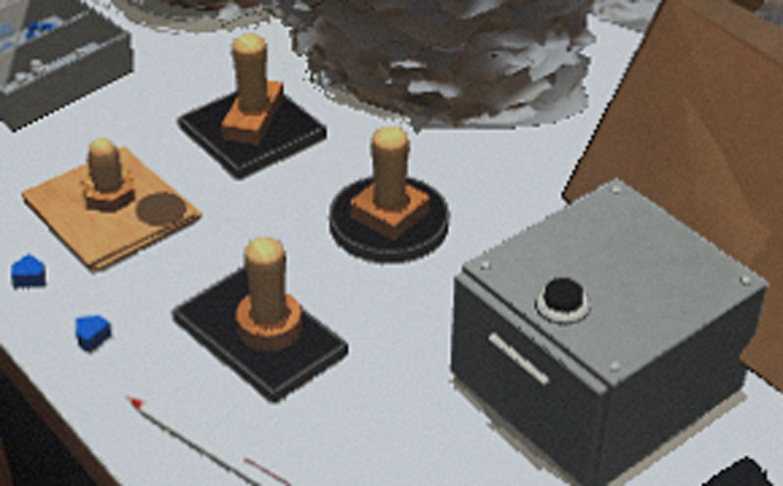

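Run:
```python
from h import *
np.set_printoptions(precision=1,suppress=True)
T=lambda u,v,z:px2w("top",(192+(u+.5)/3.6-.5,165+(v+.5)/3.6-.5),z)
S=lambda u,v,z:px2w("scene",(180+(u+.5)/2.7-.5,145+(v+.5)/2.7-.5),z)
def poly(name,f,pts,z):
    P=np.array([f(*p,z) for p in pts]); e=np.roll(P,-1,0)-P
    print(name,"ctr",P.mean(0),"len",np.linalg.norm(e,axis=1),"ang deg",np.degrees(np.arctan2(e[:,1],e[:,0])))
poly("padsq",T,[(37,182),(163,179),(165,303),(38,307)],11)
poly("padob",T,[(305,379),(466,358),(478,458),(317,478)],11)
print("padround",T(327,209,11),S(389,214,11))
poly("card",T,[(41,383),(197,371),(202,514),(40,521)],8)
poly("oblong mount",T,[(47,208),(83,183),(141,260),(105,285)],28)
poly("square mount",T,[(292,183),(355,166),(370,228),(308,246)],28)
poly("box",T,[(540,45),(748,35),(765,247),(555,258)],96)
poly("padsq S",S,[(179,121),(249,78),(327,129),(239,173)],11)
poly("padob S",S,[(174,315),(236,266),(348,349),(275,396)],11)
poly("card S",S,[(23,197),(120,147),(201,214),(94,268)],8)
poly("box S",S,[(457,276),(616,180),(767,285),(606,390)],96)
print("button",T(660,211,109),S(563,291,109))
print("round mount",T(402,408,28)); 
for n,t,s,z in [("ob",(78,212),(250,46),80),("sq",(325,184),(390,138),80),("rd",(401,397),(265,249),80),("ck",(100,434),(104,149),50)]:
    print(n,"knob",T(*t,z),S(*s,z))
print("hexmount",T(107,440,20),S(109,188,20))
```

```text
padsq ctr [577.3 246.6] len [83.5 83.6 83.  84.4] ang deg [-91.6 179.9  88.9   0.3]
padob ctr [451.7  60.8] len [105.   65.3 103.8  64.5] ang deg [ -85.4 -176.2   94.2    4.9]
padround [592.2  97.3] [589.6  95.8]
card ctr [442.3 236.3] len [101.4  92.6 103.7  89.1] ang deg [ -88.4 -179.3   89.6   -0.8]
oblong mount ctr [579.1 247.7] len [28.3 65.  28.  64.8] ang deg [ -56.5 -145.2  123.1   35. ]
square mount ctr [590.   93.4] len [42.5 42.8 41.7 43.5] ang deg [ -77.3 -169.1  103.7   11.9]
box ctr [ 601.3 -109.5] len [130.3 135.9 128.3 136.1] ang deg [-89.9 179.6  90.2   0.4]
padsq S ctr [571.5 246.4] len [76.2 93.3 83.4 82. ] ang deg [   9.5  -84.9 -178.8   90. ]
padob S ctr [447.5  58.8] len [ 61.8 112.3  61.8 102.3] ang deg [  13.   -84.  -176.3   95.8]
card S ctr [438.5 234.1] len [ 87.7 104.8  90.7 100.2] ang deg [   3.8  -87.3 -179.2   91. ]
box S ctr [ 595.3 -111.8] len [141.  128.2 137.6 123.4] ang deg [  1.9 -89.6 179.8  92. ]
button [ 556.1 -109.6] [ 554.4 -110.1]
round mount [455.5  53.3]
ob knob [580.8 247.3] [578.8 248. ]
sq knob [590.9  93.6] [590.1  95.7]
rd knob [455.2  52.3] [456.5  56.3]
ck knob [445.7 240.9] [446.1 244.5]
hexmount [445.6 242.3] [442.1 237.7]
```

The crops confirm each stamp on the wrong pad, and the wooden square one at crop (330,205) is the one meant, not the blue one. I'll press the button first, since the check stamp has to leave the card to free it for parking.

Call:
{"name": "send_rows", "arguments": {
  "targets": [0.555,-0.975,-0.05,0,0,0.457,1,0.555,-0.975,-0.05,0,0,0.457,1,0.555,-0.975,-0.05,0,0,0.457,1,0.555,-0.975,-0.05,0,0,0.457,1,0.555,-0.975,-0.05,0,0,0.457,1,0.555,-0.975,-0.05,0,0,0.457,1,0.555,-0.975,-0.05,0,0,0.457,1,0.555,-0.975,-0.05,0,0,0.457,1,0.555,-0.975,-0.05,0,0,0.457,1,0.555,-0.975,-0.05,0,0,0.457,1,0.555,-0.975,-0.05,0,0,0.457,1,0.555,-0.975,-0.05,0,0,0.457,1,0,0,-0.7,0,0,0,1,0,0,-0.7,0,0,0,1,0,0,0,0,0,0,1,0,0,0,0,0,0,1]
}}

```text
clock: 2.1
tcp_pos: [556.2, -109.6, 132.7]
tcp_rot: [-0.002, 3.14, -0.001]
force: [0.8, 0.2, -0.5]
gripper_width: -0.2
gripper_force: 0.0
```

Call:
{"name": "send_rows", "arguments": {
  "targets": [0,0,-0.4,0,0,0,1,0,0,-0.1,0,0,0,1,0,0,-0.08,0,0,0,1,0,0,0,0,0,0,1,0,0,0,0,0,0,1]
}}

```text
clock: 2.72
tcp_pos: [556.0, -109.6, 103.0]
tcp_rot: [-0.001, 3.14, -0.001]
force: [0.4, 1.4, 4.2]
gripper_width: -0.1
gripper_force: 1.7
```

Run:
```python
from h import *
im=snap("scene","pics/s1.png"); cv2.imwrite("pics/s1c.png",cv2.resize(im[180:360,240:500][:,:,::-1],None,fx=2.5,fy=2.5))
print(arm.read_state()["force"])
```

```text
[-0.29104556  0.54443983  3.29152325]
```

View pics/s1c.png

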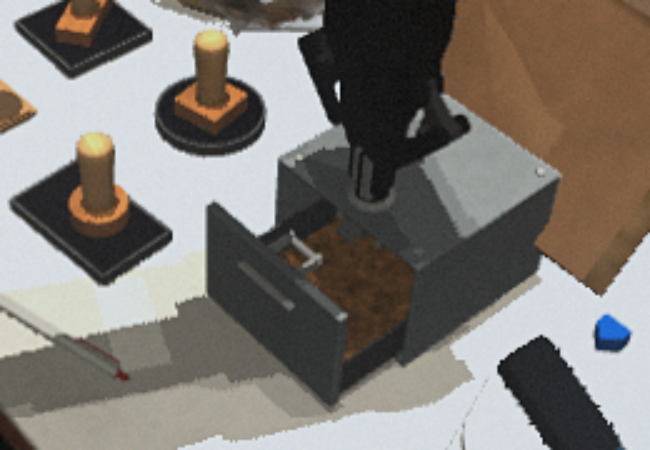

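The picture shows the drawer sprung out (front panel around crop (275,310)), with a small metal hook inside near the left front corner (300,248). Next I'll fetch the check stamp.

Call:
{"name": "send_rows", "arguments": {
  "targets": [0,0,0.8,0,0,0,1,0,0,0.6,0,0,0,0,-0.276,0.878,0,0,0,0,0,-0.276,0.878,0,0,0,0,0,-0.276,0.878,0,0,0,0,0,-0.276,0.878,0,0,0,0,0,-0.276,0.878,0,0,0,0,0,-0.276,0.878,0,0,0,0,0,-0.276,0.878,0,0,0,0,0,-0.276,0.878,0,0,0,0,0,0,0,-0.9,0,0,0,0,0,0,-0.5,0,0,0,0,0,0,0,0,0,0,0]
}}

```text
clock: 4.4
tcp_pos: [444.3, 241.5, 101.0]
tcp_rot: [0.002, -3.138, 0.002]
force: [-0.4, -0.2, 0.7]
gripper_width: 85.2
gripper_force: 0.0
```

Run:
```python
from h import *
im=snap("scene","pics/s2.png"); cv2.imwrite("pics/s2c.png",cv2.resize(im[130:420,170:490][:,:,::-1],None,fx=2,fy=2))
print(w2px("scene",(470.5,-110,10)),w2px("scene",(443,-60,39)))
print(arm.read_state()["tcp_pos"])
```

```text
[346.00578523 318.23627785] [313.80288001 296.41958449]
[445.24823973 241.62446209 102.46041494]
```

View pics/s2c.png

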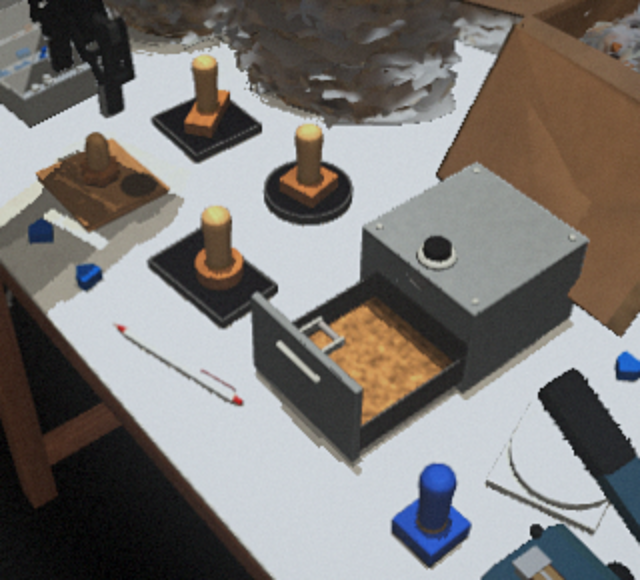

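The drawer is fully out, its floor centre near (346,318). A small wire holder sits in its front-left corner at about (330,297). The check stamp is free of its neighbours, so I'll grasp it.

Call:
{"name": "send_rows", "arguments": {
  "targets": [0,0,-0.6,0,0,0,0,0,0,-0.6,0,0,0,0,0,0,-0.4,0,0,0,0,0,0,0,0,0,0,0,0,0,0,0,0,0,1,0,0,0,0,0,0,1,0,0,0,0,0,0,1,0,0,0,0,0,0,1,0,0,0,0,0,0,1,0,0,0,0,0,0,1]
}}

```text
clock: 5.7
tcp_pos: [445.5, 241.8, 22.9]
tcp_rot: [-0.002, 3.141, 0.0]
force: [-1.7, 0.3, 6.9]
gripper_width: 21.6
gripper_force: 58.6
```

Run:
```python
from h import *
np.set_printoptions(precision=1,suppress=True)
im=snap("top","pics/t1.png"); cv2.imwrite("pics/t1c.png",cv2.resize(im[200:320,320:430][:,:,::-1],None,fx=5,fy=5,interpolation=cv2.INTER_CUBIC))
s=arm.read_state();print(s["tcp_pos"],s["gripper_width"],s["gripper_force"],s["force"])
```

```text
[445.5 241.8  22.9] 21.898042127130086 58.577510237228125 [-1.7 -0.5  5.3]
```

View pics/t1c.png

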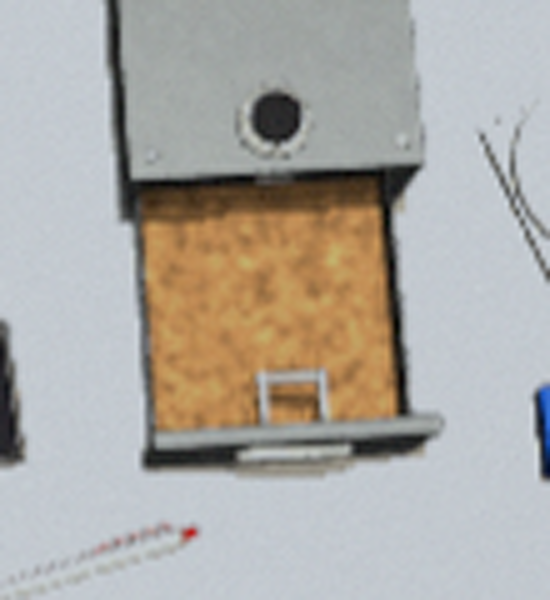

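Run:
```python
from h import *
np.set_printoptions(precision=1,suppress=True)
o1,d1=ray("top",(378.6,274.8));o2,d2=ray("scene",(335.5,294.5))
t=np.linalg.lstsq(np.c_[d1,-d2],o2-o1,rcond=None)[0]; print(o1+d1*t[0],o2+d2*t[1])
P=lambda u,v,z:px2w("top",(320+u/5,200+v/5),z)
print("panel top back L/R",P(155,434,93),P(440,420,93),"front",P(155,445,93),P(440,432,93),"button",P(276,117,109))
print("floor",P(143,186,10),P(382,180,10),P(157,430,39),P(398,415,39))
```

```text
[ 446.  -111.9   86.9] [ 445.1 -111.4   86.7]
panel top back L/R [422.3 -49.9] [ 421.9 -173.1] front [417.5 -49.6] [ 416.7 -172.6] button [ 555.7 -110.1]
floor [549.3 -57.2] [ 546.5 -170.4] [430.2 -54.5] [ 431.3 -164. ]
```

Call:
{"name": "send_rows", "arguments": {
  "targets": [0,0,0.4,0,0,0,1,0,0,0.8,0,0,0,1,0,0,0.8,0,0,0,1,0,0,0.8,0,0,0,1,0,0,0,0,0,0,1]
}}

```text
clock: 6.38
tcp_pos: [446.3, 242.0, 164.8]
tcp_rot: [-0.002, 3.136, 0.002]
force: [0.1, 0.1, -0.8]
gripper_width: 21.7
gripper_force: 59.0
```

Call:
{"name": "send_rows", "arguments": {
  "targets": [0.067,-0.88,0,0,0,0,1,0.067,-0.88,0,0,0,0,1,0.067,-0.88,0,0,0,0,1,0.067,-0.88,0,0,0,0,1,0.067,-0.88,0,0,0,0,1,0.067,-0.88,0,0,0,0,1,0.067,-0.88,0,0,0,0,1,0.067,-0.88,0,0,0,0,1,0,0,-0.6,0,0,0,1,0,0,-0.6,0,0,0,1,0,0,-0.6,0,0,0,1,0,0,0,0,0,0,1,0,0,0,0,0,0,1]
}}

```text
clock: 8.0
tcp_pos: [472.3, -110.4, 72.9]
tcp_rot: [-0.002, 3.141, -0.0]
force: [-0.3, 0.6, -0.4]
gripper_width: 21.4
gripper_force: 59.1
```

Call:
{"name": "send_rows", "arguments": {
  "targets": [0,0,-0.4,0,0,0,1,0,0,-0.3,0,0,0,1,0,0,-0.16,0,0,0,1,0,0,-0.06,0,0,0,1,0,0,-0.03,0,0,0,1,0,0,0,0,0,0,1]
}}

```text
clock: 8.75
tcp_pos: [472.2, -110.4, 25.1]
tcp_rot: [-0.002, 3.141, -0.0]
force: [-0.7, 0.1, 0.1]
gripper_width: 21.3
gripper_force: 59.1
```

Call:
{"name": "send_rows", "arguments": {
  "targets": [0,0,-0.02,0,0,0,1,0,0,0,0,0,0,1,0,0,0,0,0,0,0.5,0,0,0,0,0,0,0.5,0,0,0,0,0,0,0.5]
}}

```text
clock: 9.38
tcp_pos: [471.9, -110.3, 23.7]
tcp_rot: [0.001, -3.141, -0.0]
force: [-0.4, -0.6, 0.5]
gripper_width: 42.6
gripper_force: 0.0
```

Call:
{"name": "send_rows", "arguments": {
  "targets": [0,0,0.3,0,0,0,0.5,0,0,0.8,0,0,0,0.5,0,0,0.8,0,0,0,0.5,0,0,0.7,0,0,0,0,0.4,0.68,0,0,0,0,0,0.4,0.68,0,0,0,0,0,0.4,0.68,0,0,0,0,0,0.4,0.68,0,0,0,0,0,0.4,0.68,0,0,0,0,0,0.36,0.7,0,0,0,0,0,0,0,-0.8,0,0,0,0,0,0,0,0,0,0,0]
}}

```text
clock: 10.88
tcp_pos: [588.5, 95.0, 112.3]
tcp_rot: [0.002, -3.137, -0.0]
force: [-0.4, 0.1, 0.2]
gripper_width: 85.6
gripper_force: 0.0
```

Run:
```python
from h import *
np.set_printoptions(precision=1,suppress=True)
im=snap("scene","pics/s3.png"); cv2.imwrite("pics/s3c.png",cv2.resize(im[100:400,180:480][:,:,::-1],None,fx=2,fy=2))
print(arm.read_state()["tcp_pos"])
```

```text
[589.6  94.6 114.2]
```

View pics/s3c.png

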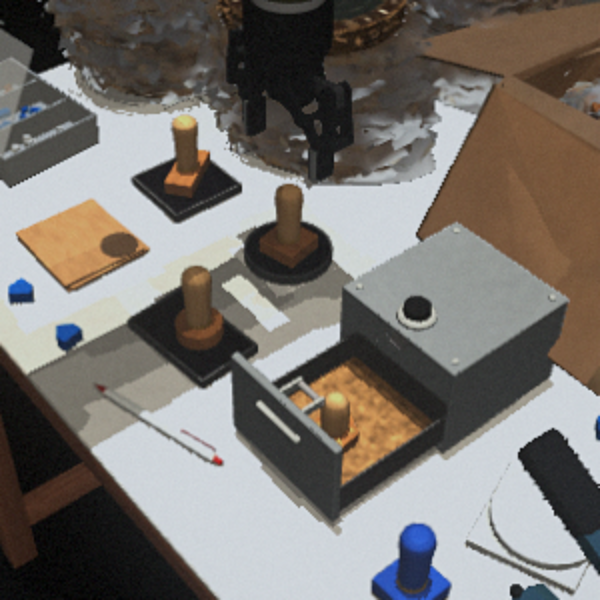

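The check stamp stands upright in the drawer (crop (336,420)), and the gripper is above the square stamp. I'll take the square stamp and park it on the card.

Call:
{"name": "send_rows", "arguments": {
  "targets": [0.02,0,-0.6,0,0,0,0,0,0,-0.6,0,0,0,0,0,0,-0.38,0,0,0,0,0,0,0,0,0,0,0,0,0,0,0,0,0,1,0,0,0,0,0,0,1,0,0,0,0,0,0,1,0,0,0,0,0,0,1,0,0,0,0,0,0,1]
}}

```text
clock: 12.05
tcp_pos: [591.3, 94.8, 35.5]
tcp_rot: [-0.002, 3.141, 0.0]
force: [-0.5, 0.1, 6.2]
gripper_width: 23.7
gripper_force: 57.8
```

Call:
{"name": "send_rows", "arguments": {
  "targets": [0,0,0.3,0,0,0,1,0,0,0.8,0,0,0,1,0,0,0.8,0,0,0,1,-0.6,0.564,0.4,0,0,-0.554,1,-0.6,0.564,0,0,0,-0.554,1,-0.6,0.564,0,0,0,-0.554,1,-0.6,0.564,0,0,0,-0.554,1,-0.6,0.564,0,0,0,-0.554,1,0,0,-0.8,0,0,0,1,0,0,-0.8,0,0,0,1,0,0,0,0,0,0,1]
}}

```text
clock: 13.42
tcp_pos: [439.7, 235.3, 68.6]
tcp_rot: [-0.345, -3.118, 0.003]
force: [0.6, 0.7, -1.0]
gripper_width: 24.2
gripper_force: 58.7
```

Call:
{"name": "send_rows", "arguments": {
  "targets": [0,0,-0.4,0,0,0,1,0,0,-0.2,0,0,0,1,0,0,-0.06,0,0,0,1,0,0,0,0,0,0,1]
}}

```text
clock: 13.92
tcp_pos: [441.4, 235.8, 37.5]
tcp_rot: [0.346, 3.122, 0.0]
force: [-0.6, 0.8, -0.4]
gripper_width: 23.5
gripper_force: 58.7
```

Call:
{"name": "send_rows", "arguments": {
  "targets": [0,0,-0.05,0,0,0,1,0,0,-0.01,0,0,0,1,0,0,0,0,0,0,0.5,0,0,0,0,0,0,0,0,0,0,0,0,0,0,0,0,0.3,0,0,0,0,0,0,0.8,0,0,0,0,0,0,0.9,0,0,0,0,0.07,-0.909,0,0,0,0,0,0.07,-0.909,0,0,0,0,0,0.07,-0.909,0,0,0,0,0,0.07,-0.909,0,0,0,0,0,0,0,-0.6,0,0,0,0,0,0,0,0,0,0,0]
}}

```text
clock: 15.68
tcp_pos: [454.1, 53.7, 103.4]
tcp_rot: [-0.347, -3.12, -0.0]
force: [0.7, -0.5, 1.0]
gripper_width: 85.4
gripper_force: 0.0
```

Run:
```python
from h import *
np.set_printoptions(precision=1,suppress=True)
im=snap("scene","pics/s4.png"); cv2.imwrite("pics/s4c.png",cv2.resize(im[100:340,170:490][:,:,::-1],None,fx=2,fy=2))
print(arm.read_state()["tcp_pos"])
```

```text
[454.9  54.  104.4]
```

View pics/s4c.png

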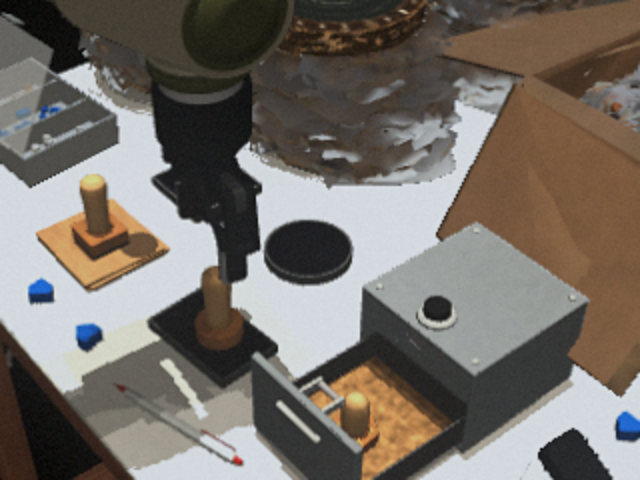

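The square stamp stands on the card (crop (100,235)) and the round pad at (308,250) is empty. I'll take the round stamp.

Call:
{"name": "send_rows", "arguments": {
  "targets": [0,0,-0.6,0,0,0,0,0,0,-0.5,0,0,0,0,0,0,-0.28,0,0,0,0,0,0,0,0,0,0,0,0,0,0,0,0,0,1,0,0,0,0,0,0,1,0,0,0,0,0,0,1,0,0,0,0,0,0,1,0,0,0,0,0,0,1]
}}

```text
clock: 16.85
tcp_pos: [455.4, 54.0, 35.3]
tcp_rot: [0.346, 3.121, 0.0]
force: [-0.8, 2.0, 6.1]
gripper_width: 23.8
gripper_force: 57.8
```

Call:
{"name": "send_rows", "arguments": {
  "targets": [0,0,0.3,0,0,0,1,0,0,0.8,0,0,0,1,0,0,0.8,0,0,0,1,0.68,0.215,0,0,0,0,1,0.68,0.215,0,0,0,0,1,0.68,0.215,0,0,0,0,1,0.68,0.215,0,0,0,0,1,0,0,-0.8,0,0,0,1,0,0,-0.7,0,0,0,1,0,0,-0.2,0,0,0,1,0,0,0,0,0,0,1]
}}

```text
clock: 18.23
tcp_pos: [591.0, 96.8, 45.0]
tcp_rot: [-0.346, -3.122, 0.0]
force: [1.0, 0.2, -1.2]
gripper_width: 23.9
gripper_force: 58.6
```

Call:
{"name": "send_rows", "arguments": {
  "targets": [0,0,-0.13,0,0,0,1,0,0,-0.07,0,0,0,1,0,0,0,0,0,0,1,0,0,0,0,0,0,0.5,0,0,0,0,0,0,0,0,0,0,0,0,0,0,0,0,0.3,0,0,0,0,0,0,0.8,0,0,0,0,0,0,0.9,0,0,0,0,-0.055,0.752,0,0,0,0,0,-0.055,0.752,0,0,0,0,0,-0.055,0.752,0,0,0,0,0,-0.055,0.752,0,0,0,0,0,0,0,-0.6,0,0,0,0,0,0,0,0,0,0,0]
}}

```text
clock: 20.1
tcp_pos: [578.9, 247.3, 103.9]
tcp_rot: [-0.345, -3.119, 0.002]
force: [0.1, -0.0, 0.6]
gripper_width: 85.3
gripper_force: 0.0
```

Call:
{"name": "send_rows", "arguments": {
  "targets": [0,0,-0.6,0,0,0,0,0,0,-0.5,0,0,0,0,0,0,-0.28,0,0,0,0,0,0,0,0,0,0,0,0,0,0,0,0,0,1,0,0,0,0,0,0,1,0,0,0,0,0,0,1,0,0,0,0,0,0,1,0,0,0,0,0,0,1]
}}

```text
clock: 21.22
tcp_pos: [580.3, 247.4, 36.2]
tcp_rot: [0.346, 3.122, 0.001]
force: [0.6, 1.0, 2.1]
gripper_width: 23.7
gripper_force: 57.7
```

Call:
{"name": "send_rows", "arguments": {
  "targets": [0,0,0.3,0,0,0,1,0,0,0.8,0,0,0,1,0,0,0.8,0,0,-0.93,1,-0.516,-0.748,0,0,0,-0.93,1,-0.516,-0.748,0,0,0,-0.93,1,-0.516,-0.748,0,0,0,-0.93,1,-0.516,-0.748,0,0,0,-0.93,1,-0.516,-0.748,0,0,0,-0.93,1,0,0,-0.6,0,0,-0.93,1,0,0,-0.7,0,0,0,1,0,0,-0.1,0,0,0,1,0,0,0,0,0,0,1]
}}

```text
clock: 22.72
tcp_pos: [451.4, 60.3, 61.7]
tcp_rot: [1.138, 2.928, 0.0]
force: [0.1, 0.8, -0.7]
gripper_width: 23.6
gripper_force: 58.7
```

Run:
```python
from h import *
np.set_printoptions(precision=1,suppress=True)
im=snap("scene","pics/s5.png"); cv2.imwrite("pics/s5c.png",cv2.resize(im[130:320,180:400][:,:,::-1],None,fx=3,fy=3,interpolation=cv2.INTER_CUBIC))
snap("top","pics/t5.png")
print(arm.read_state()["tcp_pos"])
```

```text
[451.8  60.3  62.1]
```

View pics/s5c.png

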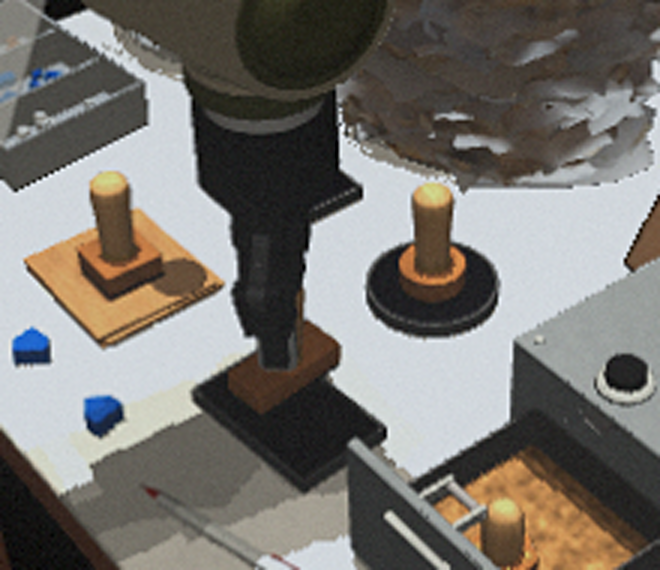

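The picture shows the round stamp on its round pad and the square stamp on the card. The held oblong stamp (crop (285,365)) lies across its pad, because I took its long axis wrongly: it is 35°, not 124°. It needs a further −90.6° turn, which I'll make here above the pad.

Call:
{"name": "send_rows", "arguments": {
  "targets": [0,0,0,0,0,-0.988,1,0,0,0,0,0,-0.988,1,0,0,0,0,0,-0.988,1,0,0,0,0,0,-0.988,1,0,0,0,0,0,-0.988,1,0,0,0,0,0,-0.988,1,0,0,0,0,0,-0.988,1,0,0,0,0,0,-0.988,1,0,0,0,0,0,-0.988,1,0,0,0,0,0,-0.988,1,0,0,0,0,0,-0.988,1,0,0,0,0,0,-0.988,1,0,0,0,0,0,-0.988,1,0,0,0,0,0,-0.988,1,0,0,0,0,0,-0.988,1,0,0,0,0,0,-0.988,1,0,0,0,0,0,-0.988,1,0,0,0,0,0,-0.988,1,0,0,0,0,0,-0.988,1,0,0,0,0,0,-0.988,1]
}}

```text
clock: 25.32
tcp_pos: [451.6, 60.3, 61.9]
tcp_rot: [2.882, 1.247, 0.003]
force: [-0.1, 0.7, -1.3]
gripper_width: 24.1
gripper_force: 58.7
```

Call:
{"name": "send_rows", "arguments": {
  "targets": [0,0,-0.3,0,0,0,1,0,0,-0.1,0,0,0,1,0,0,0,0,0,0,1]
}}

```text
clock: 25.7
tcp_pos: [451.2, 60.3, 41.2]
tcp_rot: [2.881, 1.251, 0.0]
force: [0.5, 0.2, -0.4]
gripper_width: 23.9
gripper_force: 58.7
```

Run:
```python
from h import *
np.set_printoptions(precision=3,suppress=True)
im=snap("scene","pics/s6.png"); cv2.imwrite("pics/s6c.png",cv2.resize(im[190:320,220:360][:,:,::-1],None,fx=4,fy=4,interpolation=cv2.INTER_CUBIC))
from scipy.spatial.transform import Rotation as R
s=arm.read_state();y=R.from_rotvec(s["tcp_rot"]).as_matrix()[:,1];print(s["tcp_pos"],np.degrees(np.arctan2(y[1],y[0])),s["joint_positions"])
```

```text
[451.272  60.29   41.34 ] -43.04412168229429 [-0.125  0.426  1.913 -0.     0.802  0.626]
```

View pics/s6c.png

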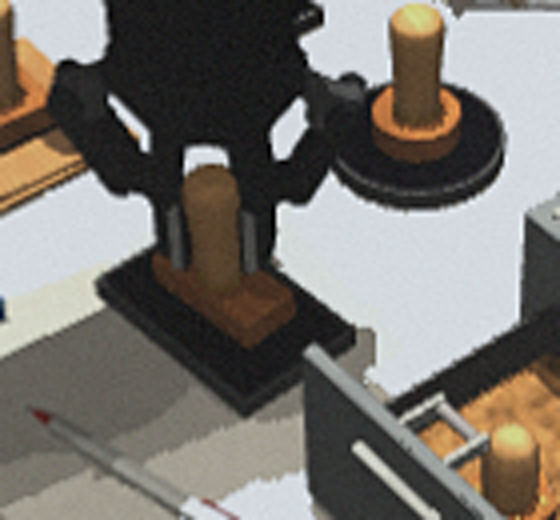

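The oblong stamp now lies along its pad (crop (225,290)). I'll set it down, then fetch the square one.

Call:
{"name": "send_rows", "arguments": {
  "targets": [0,0,-0.07,0,0,0,1,0,0,-0.035,0,0,0,1,0,0,0,0,0,0,1,0,0,0,0,0,0,0.5,0,0,0,0,0,0,0,0,0,0,0,0,0,0,0,0,0.3,0,0,0,0,0,0,0.8,0,0,0,0,0,0,0.9,0,0,0,0,-0.05,0.877,0,0,0,0,0,-0.05,0.877,0,0,0,0,0,-0.05,0.877,0,0,0,0,0,-0.05,0.877,0,0,0,0,0,0,0,-0.6,0,0,0,0,0,0,0,0,0,0,0]
}}

```text
clock: 27.62
tcp_pos: [439.7, 235.6, 104.1]
tcp_rot: [-2.881, -1.252, 0.006]
force: [0.9, -1.2, 0.7]
gripper_width: 85.3
gripper_force: 0.0
```

Call:
{"name": "send_rows", "arguments": {
  "targets": [0.01,0,-0.6,0,0,0,0,0,0,-0.5,0,0,0,0,0,0,-0.3,0,0,0,0,0,0,0,0,0,0,0,0,0,0,0,0,0,1,0,0,0,0,0,0,1,0,0,0,0,0,0,1,0,0,0,0,0,0,1,0,0,0,0,0,0,1]
}}

```text
clock: 28.75
tcp_pos: [441.8, 235.7, 36.2]
tcp_rot: [2.881, 1.251, 0.001]
force: [-1.1, -0.7, 5.2]
gripper_width: 24.3
gripper_force: 57.9
```

Run:
```python
from h import *
im=snap("top","pics/t7.png"); cv2.imwrite("pics/t7c.png",cv2.resize(im[165:320,192:412][:,:,::-1],None,fx=3.6,fy=3.6,interpolation=cv2.INTER_CUBIC))
```

```text
(no output)
```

View pics/t7c.png

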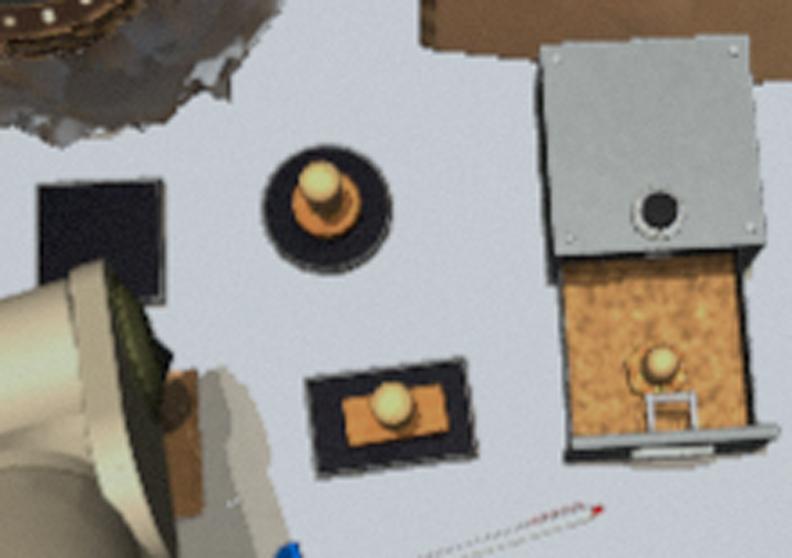

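The top view shows the round stamp near the middle of the round pad (mount about (326,206)), the oblong one along its pad (mount about (396,415)), and the check stamp in the drawer at (660,368). I'll move the square stamp to its pad and measure these two.

Call:
{"name": "send_rows", "arguments": {
  "targets": [0,0,0.3,0,0,0,1,0,0,0.8,0,0,0,1,0,0,0.8,0,0,0,1,0.675,0.054,0,0,0,0,1,0.675,0.054,0,0,0,0,1,0.675,0.054,0,0,0,0,1,0.675,0.054,0,0,0,0,1,0,0,-0.8,0,0,0,1,0,0,-0.7,0,0,0,1,0,0,-0.2,0,0,0,1,0,0,0,0,0,0,1]
}}

```text
clock: 30.18
tcp_pos: [576.7, 246.6, 46.4]
tcp_rot: [2.882, 1.251, 0.001]
force: [-0.3, 0.1, -0.0]
gripper_width: 24.1
gripper_force: 58.7
```

Run:
```python
from h import *
np.set_printoptions(precision=1,suppress=True)
T=lambda u,v,z:px2w("top",(192+(u+.5)/3.6-.5,165+(v+.5)/3.6-.5),z)
P=np.array([T(*p,28) for p in [(342,398),(443,384),(448,430),(349,447)]]);e=np.roll(P,-1,0)-P
print(P.mean(0),np.degrees(np.arctan2(e[:,1],e[:,0])),np.linalg.norm(e,axis=1))
print("knobs ob",T(393,404,80),"rd",T(320,182,80),"round mount",T(326.5,205,28),"ck",T(661,363,52))
print(arm.read_state()["tcp_pos"])
```

```text
[451.5  57.6] [ -85.  -176.7   96.9    5.9] [64.8 29.6 63.5 31.6]
knobs ob [451.1  57.3] rd [592.3  96.6] round mount [590.6  96.4] ck [ 472.2 -110.2]
[576.7 246.6  46.4]
```

Call:
{"name": "send_rows", "arguments": {
  "targets": [0,0,-0.13,0,0,0,1,0,0,-0.06,0,0,0,1,0,0,0,0,0,0,1,0,0,0,0,0,0,0.5,0,0,0,0,0,0,0,0,0,0,0,0,0,0,0,0,0.3,0,0,0,0,0,0,0.8,0,0,0,0,0,0,0.9,0,0,-0.9,0,-0.45,-0.7,0,0,0,-0.98,0,-0.45,-0.7,0,0,0,-0.98,0,-0.45,-0.7,0,0,0,-0.98,0,-0.45,-0.7,0,0,0,-0.98,0,-0.45,-0.7,0,0,0,-0.98,0,-0.25,-0.28,0,0,0,-0.98,0,0,0,0,0,0,-0.98,0,0,0,0,0,0,-0.98,0,0,0,0,0,0,-0.98,0,0,0,-0.6,0,0,-0.5,0]
}}

```text
clock: 32.55
tcp_pos: [453.1, 57.3, 108.1]
tcp_rot: [3.141, 0.0, 0.009]
force: [0.2, 0.4, -1.0]
gripper_width: 85.1
gripper_force: 0.0
```

Run:
```python
from h import *
im=snap("top","pics/t8.png"); cv2.imwrite("pics/t8c.png",cv2.resize(im[165:320,192:412][:,:,::-1],None,fx=3.6,fy=3.6,interpolation=cv2.INTER_CUBIC))
print(arm.read_state()["tcp_pos"],arm.read_state()["tcp_rot"])
```

```text
[450.40855187  57.55308278 103.74032627] [-3.14128369e+00  2.22038559e-03  3.43431025e-03]
```

View pics/t8c.png

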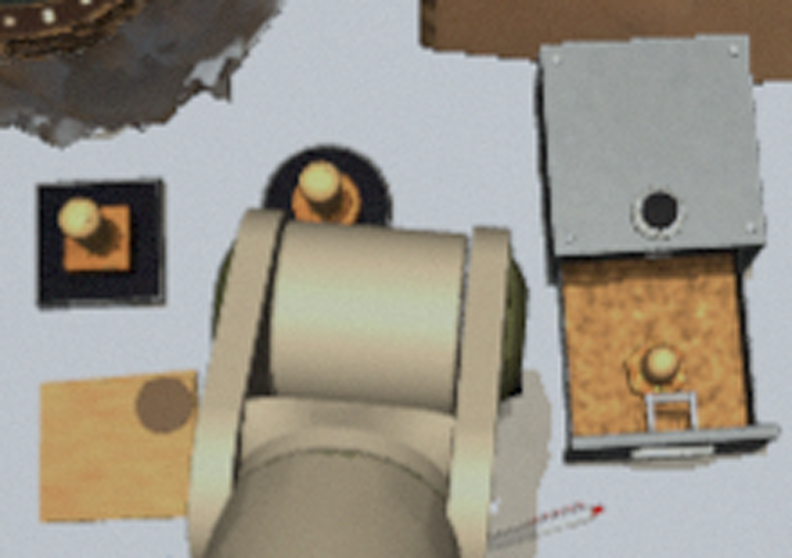

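The square stamp is centred and aligned on its pad (mount about (97,238)). I'll shift the oblong one by 3 mm.

Call:
{"name": "send_rows", "arguments": {
  "targets": [0.02,0,-0.6,0,0,0,0,0,0,-0.5,0,0,0,0,0,0,-0.25,0,0,0,0,0,0,0,0,0,0,0,0,0,0,0,0,0,1,0,0,0,0,0,0,1,0,0,0,0,0,0,1,0,0,0,0,0,0,1,0,0,0.08,0,0,0,1,0,0.06,0,0,0,0,1,0,0,0,0,0,0,1]
}}

```text
clock: 33.98
tcp_pos: [452.3, 60.7, 42.4]
tcp_rot: [-3.142, -0.003, 0.001]
force: [0.7, -0.4, -0.6]
gripper_width: 24.6
gripper_force: 58.8
```

Call:
{"name": "send_rows", "arguments": {
  "targets": [0,0,-0.08,0,0,0,1,0,0,0,0,0,0,1,0,0,0,0,0,0,0.5,0,0,0,0,0,0,0,0,0,0,0,0,0,0,0,0,0.3,0,0,0,0,0,0,0.8,0,0,0,0,0,0,0.9,0,0,0,0,-0.385,-0.855,0.2,0,0,0,1,-0.385,-0.855,0,0,0,0,1,-0.385,-0.855,0,0,0,0,1,-0.385,-0.855,0,0,0,0,1,0,0,0,0,0,0,1,0,0,-0.8,0,0,0,1,0,0,-0.8,0,0,0,1,0,0,-0.7,0,0,0,1,0,0,0,0,0,0,1]
}}

```text
clock: 36.1
tcp_pos: [374.6, -109.2, 32.2]
tcp_rot: [-3.139, -0.004, 0.006]
force: [0.7, 0.4, 0.9]
gripper_width: -0.2
gripper_force: 0.0
```

Run:
```python
from h import *
im=snap("top","pics/t9.png"); cv2.imwrite("pics/t9c.png",cv2.resize(im[165:320,192:412][:,:,::-1],None,fx=3.6,fy=3.6,interpolation=cv2.INTER_CUBIC))
print(arm.read_state()["tcp_pos"])
```

```text
[ 375.49545976 -109.88737054   33.5814566 ]
```

View pics/t9c.png

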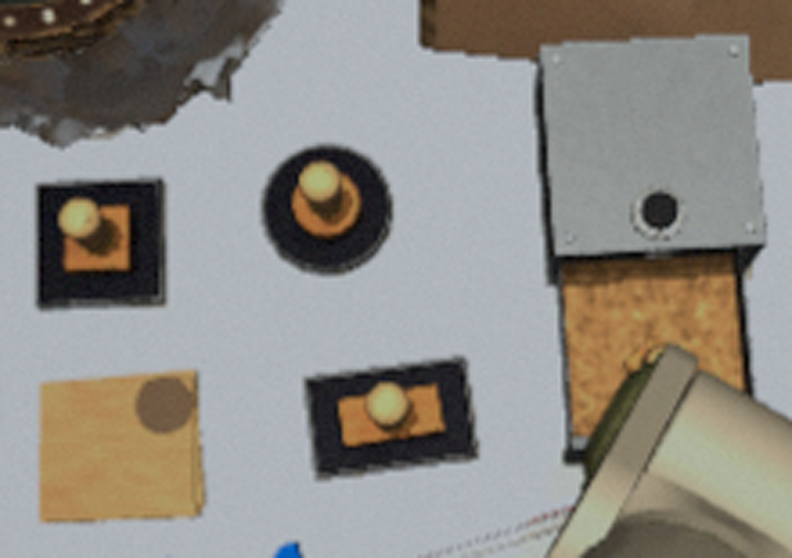

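All three stamps are on their pads (mounts about (97,238), (327,205), (391,415)) and the card is empty. I'll raise the tool so the gripper body clears the button, then push the drawer.

Call:
{"name": "send_rows", "arguments": {
  "targets": [0,0,0.25,0,0,0,1,0.2,0,0,0,0,0,1,0.1,0,0,0,0,0,1,0.1,0,0,0,0,0,1,0.1,0,0,0,0,0,1,0.15,0,0,0,0,0,1,0.2,0,0,0,0,0,1,0.2,0,0,0,0,0,1,0.2,0,0,0,0,0,1,0.2,0,0,0,0,0,1,0.2,0,0,0,0,0,1,0.2,0,0,0,0,0,1,0.2,0,0,0,0,0,1,0.15,0,0,0,0,0,1,0.1,0,0,0,0,0,1,0.1,0,0,0,0,0,1,0,0,0,0,0,0,1]
}}

```text
clock: 38.28
tcp_pos: [495.7, -110.3, 45.9]
tcp_rot: [-3.141, -0.003, 0.001]
force: [-3.4, 3.0, -0.7]
gripper_width: 0.0
gripper_force: 1.6
```

Call:
{"name": "send_rows", "arguments": {
  "targets": [0.08,0,0,0,0,0,1,0.08,0,0,0,0,0,1,0.04,0,0,0,0,0,1,0,0,0,0,0,0,1]
}}

```text
clock: 38.78
tcp_pos: [505.4, -110.3, 45.8]
tcp_rot: [-3.141, -0.003, 0.001]
force: [-3.4, 3.3, 0.9]
gripper_width: 0.0
gripper_force: 2.2
```

Call:
{"name": "send_rows", "arguments": {
  "targets": [0.04,0,0,0,0,0,1,0.04,0,0,0,0,0,1,0,0,0,0,0,0,1]
}}

```text
clock: 39.15
tcp_pos: [509.6, -110.4, 45.9]
tcp_rot: [-3.141, -0.003, 0.0]
force: [-3.4, 1.9, -0.2]
gripper_width: -0.2
gripper_force: 1.7
```

Call:
{"name": "send_rows", "arguments": {
  "targets": [0.03,0,0,0,0,0,1,0.03,0,0,0,0,0,1,0,0,0,0,0,0,1]
}}

```text
clock: 39.52
tcp_pos: [512.5, -110.5, 45.9]
tcp_rot: [-3.142, -0.003, 0.0]
force: [-3.8, 2.3, -1.6]
gripper_width: 0.3
gripper_force: 1.8
```

Call:
{"name": "send_rows", "arguments": {
  "targets": [0.03,0,0,0,0,0,1,0.03,0,0,0,0,0,1,0,0,0,0,0,0,1]
}}

```text
clock: 39.9
tcp_pos: [513.4, -110.4, 45.8]
tcp_rot: [-3.141, -0.004, 0.009]
force: [-17.0, 0.4, 7.3]
gripper_width: 0.1
gripper_force: 8.5
```

Run:
```python
from h import *
im=snap("scene","pics/s9.png"); cv2.imwrite("pics/s9c.png",cv2.resize(im[170:370,290:490][:,:,::-1],None,fx=3,fy=3,interpolation=cv2.INTER_CUBIC))
print(arm.read_state()["tcp_pos"],arm.read_state()["force"])
```

```text
[ 513.3636555  -110.37633871   45.81868535] [-16.48137976   0.56009224   6.36372584]
```

View pics/s9c.png

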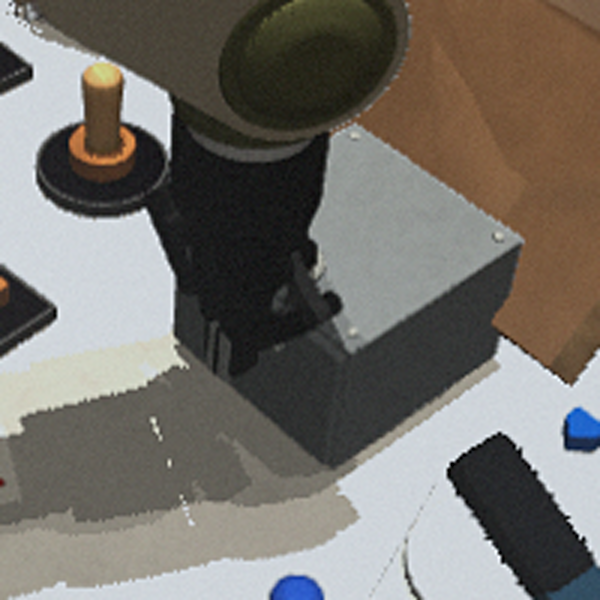

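The drawer looks flush with the box and the force is 17 N, so it is home. I'll back off and check that it latched.

Call:
{"name": "send_rows", "arguments": {
  "targets": [-0.1,0,0,0,0,0,1,-0.3,0,0,0,0,0,1,-0.8,0,0,0,0,0,1,-0.9,0,0,0,0,0,1,-0.6,0,0.8,0,0,0,1,0,0,1,0,0,0,1,0,0,1,0,0,0,1,0,0.9,0,0,0,0,1,0,0.9,0,0,0,0,1,0,0,0,0,0,0,1,0,0,0,0,0,0,1]
}}

```text
clock: 41.32
tcp_pos: [381.2, -21.1, 186.5]
tcp_rot: [3.141, 0.003, 0.003]
force: [0.1, 0.1, -0.2]
gripper_width: -0.1
gripper_force: 0.0
```

Run:
```python
from h import *
im=snap("scene","pics/s10.png"); im2=snap("top","pics/t10.png")
a=cv2.resize(im[130:330,170:490][:,:,::-1],None,fx=2,fy=2); b=cv2.resize(im2[165:265,332:412][:,:,::-1],(160,200))
a[:200,480:]=b
cv2.imwrite("pics/s10c.png",a); print(arm.read_state()["tcp_pos"],arm.read_state()["force"])
```

```text
[380.92819708 -21.46609792 186.24849388] [ 0.11221781 -0.29883583  0.24349466]
```

View pics/s10c.png

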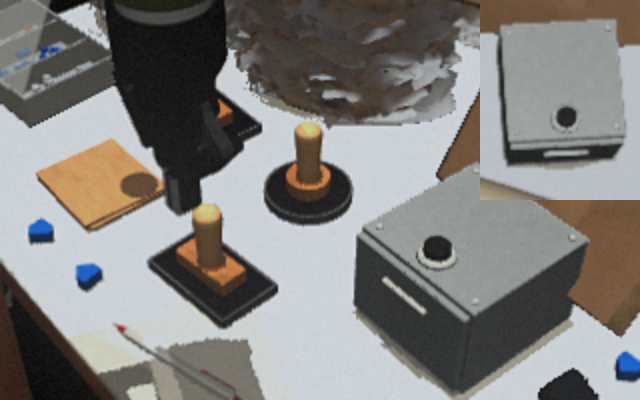

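The drawer is shut and stays latched with the arm clear (crop (420,300)), and the round and oblong stamps stand on their pads. I'm handing the job in.

```bash
python3 -c "
from bench import arm
print(arm.close_job())"
```

```text
the job is handed in; nothing more can be done
None
```

The job is handed in: the round, square and oblong stamps stand on their own pads, the inspection stamp was last seen upright in the drawer before I pushed it shut, and the drawer stayed latched once the arm backed off (about 41 s of the 120 s used).

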